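# Find the hidden catch of the food warmer's filler hatch

## Robot

A 6-joint arm with a two-finger parallel gripper is mounted at the origin on the work surface. World frame = base frame: x ahead of the robot, y to its left, z up, the work surface at z = 0. Lengths are in m, angles in degrees, forces in N, time in s.
With the tool pointing down it reaches from about 0.25 to 0.725 m from the base axis. Payload 9.7 kg.
Tool frame: the origin (TCP) lies at the very end of the fingers, on their centre line; the grasp point (between the pads) lies 19 mm behind it; z points along the fingers, y is the line along which they close (so a half turn about z gives the same grasp; the last joint's range is limited). The gripper opens to 85 mm and grips with 20 to 120 N. Pads are 22 mm wide; open, the fingers measure 114 mm over their backs; the gripper's body (76 mm by 85 mm) begins 54 mm behind the grasp point. The pads swing forward as they close: fully open they stand 13 mm farther back than shut.
Start: joints at [-68.067, 4.979, 10.078, 95.1, 0, 90], TCP at [0.205, -0.51, 0.231] pointing down, gripper open.
Joint ranges: [-179.16, 179.16], [-48.56, 103.87], [-65.8, 70.77], [-126.05, 130.52], [-82.76, 87.17], [-180, 180]. Speed limits (degrees/s): [127.2, 127.2, 147.25, 180, 180, 180].

## Interface

Orientations are given as [roll, pitch, yaw] about the fixed x, y, z axes, in that order (R = Rz(yaw) Ry(pitch) Rx(roll)).
In Python, from workcell import bot, viewer, finder gives the robot as it stands. The module is installed in compiled form; this text tells all that it offers.
- The arm moves only by the shell command python3 -m inch 'ROWS' [FORCE]. ROWS is JSON, a list that holds one entry, the list of rows, each a list of 7 numbers: the opening in per cent of the stroke, from 0 (shut) to 100 (fully open), then the shift along the tool's x, y, z in mm, then the turn, a rotation vector about the tool's x, y, z in degrees. In form: [[[grip, tx, ty, tz, ax, ay, az], ...]]. A call has 1 to 8 rows; each row shifts and turns the commanded pose from where the row before left it, along the tool's axes as they then stand; what a row does not reach is not made up. A row lasts 1/8 s, in which the tool goes at most 62.5 mm and 10.7 degrees, less where a joint would pass 70% of its speed; a pose out of reach is approached as far as the arm can. A call with a gripper value outside its range is refused whole. The fingers move at their own pace and stop on an object; FORCE is the grip in N (left out, the last holds). Time passes only in rows, so rows that do not move let the fingers close. It gives the time, the measured TCP pose, the force, the opening and the grip force at its end, in the units of the state.
- bot.get_obs(): the state, without advancing time (a new reading comes with each control period).
- viewer.camera(name): name is "side" or "top" or "wrist"; returns a dict with "pixels" (384x512x3 uint8, red, green, blue), "vfov" (degrees; the focal length in pixels is half the picture's height over the tangent of half this angle, whatever the lens; pixels are square), "cx", "cy" (the principal point, pixels), "R" (3x3) and "t" (3): a world point X has camera coordinates R X + t. Camera axes: x right, y down, z forward; pixel columns grow to the right and rows downward; lengths in m; the calibration is good to about 2 mm. A picture is of the moment at which its call begins. There is no depth.
- bot.job_done(): hands the job in; it is judged then, once.
Trained networks look in the newest picture that a camera, given by its name, has taken for a name from the list of things; names that differ only in an ending like _2 or _b are one class to them, and where a whole thing is asked for, a point or a joint stands for the part that bears it (a point fixed in the world has none). Each returns a list of dicts, best first, with "conf" (0 to 1); they miss things now and then, are a little off and sometimes report something else, mostly with a low value. They report only what shows in the picture. A call takes as long as a camera call.
- finder.outline_of(camera, thing): "pixels" (384x512 bool, what is visible of it) and "extent" ([centre column, centre row, width, height] in pixels, round what is visible of it).
- finder.mark_of(camera, thing): "position" ([column, row] in pixels: a listed point, or the origin of a listed thing).
The state is a dict: "time": time; "q": joint angles; "qd": joint speeds; "joint_efforts": joint torques, N m; "ee_pos": TCP position; "tcp_rot": TCP orientation; "wrist_force": force on the tool from outside, world axes, zero at the start; "torque": the same for the moment, N m; "opening": finger opening in m; "grasp_force": force on a finger pad.
Only numpy, scipy, OpenCV 4.12 (cv2) and the standard library are available. Lean on these libraries where they do the work, as an engineer would, in place of code of your own. Each camera call takes 0.05 s, during which the arm holds its last target. There are 200 camera calls.

## Task

The water filler hatch on top of the food warmer is shut by a hidden push catch. Feel along the smooth steel ledge in front of the hatch with shut fingertips until you find the part that gives, press it so that the hatch springs open, then let go of the catch and move clear, leaving the hatch up. Pick nothing up, and leave the spice shaker, salt pot and cup where they are.

Things in the scene. Friction and masses are not known exactly. Their poses are not given: they have to be found in the camera images.
- warmer: Food warmer, fixed, 340 (x) x 720 (y) mm, brushed steel, two red end cheeks. Origin: centre of its underside, 5 to 30 mm above the counter (adjustable feet); x points away from the robot's side, y along its length, z up. Its flat top is 100 mm above the origin; the cheeks (|y| beyond 235 mm) 112 mm. Two round pan lids with knobs stand at x +62, y +-156 mm, up to 144 mm above the origin.
- ledge_mid (a point): Middle of the smooth rigid ledge on the warmer's top, on the robot's side: a flat steel strip 80 mm wide (x) and 470 mm long (y). The point lies on its surface; axes as the warmer's. The hidden catch has its centre on the ledge's long centre line (x = 0 here), at an unknown place within 60 mm of this point along y, to be felt for.
- catch (a joint): Travel of the hidden catch, m: 0 released, 0.007 fully pressed straight down. It is a plate of the ledge's steel, 48 (x) x 50 (y) mm, its face sunk 2 mm below the ledge, in a 52 x 54 mm opening with a thin seam. It takes about 2 N to start and 6 N at the bottom, frees the hatch by about 5 mm (press it to the bottom), and springs back when let go.
- hatch (a joint): Angle of the hatch, rad: 0 shut, 0.42 fully sprung open. It opens by its own spring when the catch is pressed and stays up.
- hatch_mid (a point): Centre of the closed hatch's place in the warmer's top (fixed point): a steel flap 100 mm (x) by 140 mm (y), flush with the top when shut, hinged on its far edge (away from the robot). Open, its near edge stands about 40 mm above the top. Its near edge is 43 mm from the ledge's centre line.
- shaker: Loose spice shaker with red cap, 48 mm diameter, 95 mm high, standing on one red cheek beside the ledge; origin: centre of its underside.
- cup: Loose white cup, 60 mm diameter, 45 mm high, standing on the other red cheek; origin: centre of its underside.
- salt: Small loose salt pot with white cap, 36 mm diameter, 65 mm high, standing on the warmer's flat top beside the ledge, about 200 mm from the warmer's middle; origin: centre of its underside.

How it is judged (in metres and radians):
On the way:
1. the hidden catch is pressed in (value of joint catch above 0.003 m), for 0.05 s.
At the end, for the whole second after the job is handed in: the hatch stands open at more than 0.33 rad and still, and the catch is released (pressed less than 1.5 mm) (value of joint hatch above 0.33 rad and velocity of joint hatch between -0.05 and 0.05 rad/s and value of joint catch below 0.0015 m); the robot touches nothing.
It fails at once if the shaker, salt pot or cup is moved more than 15 mm or lifted (distance of any of shaker, salt, cup from where it was at the start of the episode above 0.015 m).
It fails at once if the shaker, salt pot or cup is tipped over (angle between any of shaker, salt, cup's own z axis and vertical above 0.4 rad).
It also fails if it takes over 48 s, if anything falls off the work surface, if the arm or the gripper's body presses on something with over 40 N, if the wrist force passes 120 N, or if a joint passes its speed limit or range.

## Working session

There is one attempt and no reset: what is moved stays moved. The work goes in short steps, Python scripts to look and compute and a shell command to move; the robot and the scene stay as the last step left them, time stands still between calls to the robot, and variables do not carry over. Pictures are saved under pics/ and viewed, at most 10 in all, crops included, and the job is handed in when it is done.

```bash
mkdir -p pics; cat > h.py <<'E'
import numpy as np,cv2
from workcell import bot,viewer,finder
def K(c):
    f=192/np.tan(np.radians(c['vfov'])/2); return f
def ray(c,p):
    R=np.array(c['R']);t=np.array(c['t']);f=K(c)
    d=R.T@np.array([(p[0]-c['cx'])/f,(p[1]-c['cy'])/f,1]);return -R.T@t,d/np.linalg.norm(d)
def tri(rs):
    A=0;b=0
    for o,d in rs:
        P=np.eye(3)-np.outer(d,d);A=A+P;b=b+P@o
    return np.linalg.solve(A,b),[np.linalg.norm((np.eye(3)-np.outer(d,d))@(np.linalg.solve(A,b)-o)) for o,d in rs]
E
python3 - <<'E'
from h import *
np.set_printoptions(precision=4,suppress=True)
cs={};im=[]
th=['warmer','ledge_mid','hatch_mid','shaker','cup','salt']
R={k:[] for k in th}
for n in ['side','top']:
    c=viewer.camera(n);im.append(c['pixels']);cs[n]=c
    for k in th:
        m=finder.mark_of(n,k)
        if m: R[k].append(ray(c,m[0]['position']));print(n,k,np.round(m[0]['position'],1),round(m[0]['conf'],2))
for k in th:
    if len(R[k])>1: print(k,*tri(R[k]))
big=np.hstack([cv2.resize(i,(400,300)) for i in im])
for n,i in zip(['side','top'],im): cv2.imwrite(f'pics/{n}.png',cv2.cvtColor(i,cv2.COLOR_RGB2BGR))
print(bot.get_obs()['wrist_force'],bot.get_obs()['tcp_rot'])
E
```

```text
side warmer [254.9 230.2] 0.59
side ledge_mid [287.  210.7] 0.59
side hatch_mid [256.6 200.9] 0.72
side shaker [310.8 145.6] 0.57
side cup [229.8 273.8] 0.91
side salt [234.7 250. ] 0.84
top warmer [237.  205.6] 0.77
top ledge_mid [238.2 229.4] 0.9
top hatch_mid [237.3 197.8] 0.82
top shaker [338.5 229.3] 0.67
top cup [134.5 200. ] 0.68
top salt [166.2 200.1] 0.71
warmer [0.6255 0.1096 0.0199] [np.float64(0.005392609540008698), np.float64(0.005392609540008455)]
ledge_mid [0.538  0.1007 0.106 ] [np.float64(0.0018689965283820208), np.float64(0.0018689965283817105)]
hatch_mid [0.6259 0.1027 0.1243] [np.float64(0.0004569352266070245), np.float64(0.0004569352266073105)]
shaker [ 0.5306 -0.1812  0.1467] [np.float64(0.0002336449119352466), np.float64(0.00023364491193536636)]
cup [0.6122 0.394  0.1397] [np.float64(0.005255594005414805), np.float64(0.005255594005414763)]
salt [0.6212 0.3071 0.1289] [np.float64(0.0024081026832404673), np.float64(0.0024081026832403624)]
[-0.6693  0.3098 -0.6217] [179.9995   0.0004  21.9343]
```

View pics/top.png

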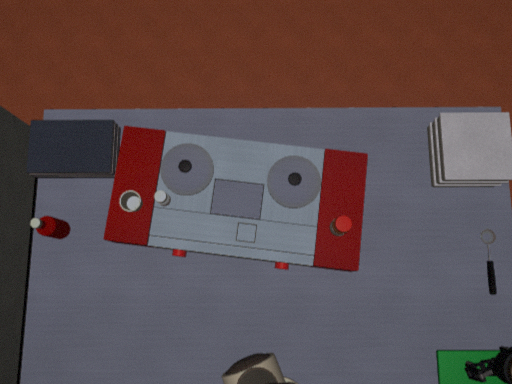

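View pics/side.png

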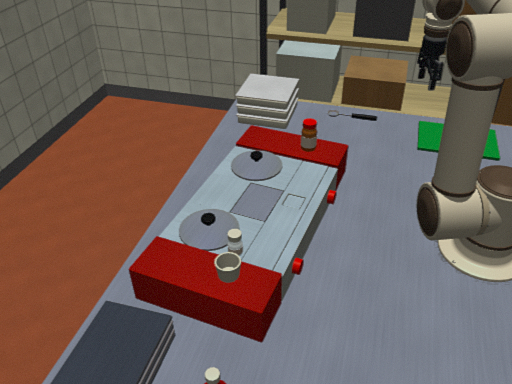

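The top view shows the warmer turned about -5.6° in yaw. A thin square seam sits in the ledge at about top (246,232) / side (293,201). The shaker is on the right cheek (338,229), with the salt at (162,199) and the cup at (131,201). I'll triangulate the seam and move there.

```bash
python3 - <<'E'
from h import *
np.set_printoptions(precision=4,suppress=True)
c=viewer.camera('top');s=viewer.camera('side')
print('seam',*tri([ray(c,(246,232.5)),ray(s,(293,201.5))]))
def at(c,p,z):
    o,d=ray(c,p);return (o+d*(z-o[2])/d[2])
for z in (.11,.12,.13):
    print(z,*[at(c,p,z) for p in ((246,232.5),(238.2,229.4),(237.3,197.8))],'side',*[at(s,p,z) for p in ((293,201.5),(256.6,200.9))])
o=finder.outline_of('top','warmer');print(o[0]['conf'],cv2.minAreaRect(np.argwhere(o[0]['pixels'])[:,::-1].astype(np.float32)))
E=[cv2.resize(c['pixels'][180:280,150:310],(800,500),interpolation=cv2.INTER_CUBIC)]
cv2.imwrite('pics/crop.png',cv2.cvtColor(E[0],cv2.COLOR_RGB2BGR))
E
```

```text
seam [0.527  0.0776 0.123 ] [np.float64(0.0016857654549674102), np.float64(0.0016857654549673707)]
0.11 [0.5267 0.0779 0.11  ] [0.5357 0.1003 0.11  ] [0.6281 0.1034 0.11  ] side [0.5319 0.0617 0.11  ] [0.6315 0.0856 0.11  ]
0.12 [0.5256 0.0775 0.12  ] [0.5346 0.0998 0.12  ] [0.6262 0.1029 0.12  ] side [0.5294 0.0739 0.12  ] [0.6279 0.0975 0.12  ]
0.13 [0.5246 0.0772 0.13  ] [0.5334 0.0993 0.13  ] [0.6244 0.1023 0.13  ] side [0.527  0.0861 0.13  ] [0.6243 0.1095 0.13  ]
0.72 ((237.08941650390625, 200.9069366455078), (257.41046142578125, 125.80286407470703), 6.511019706726074)
```

View pics/crop.png

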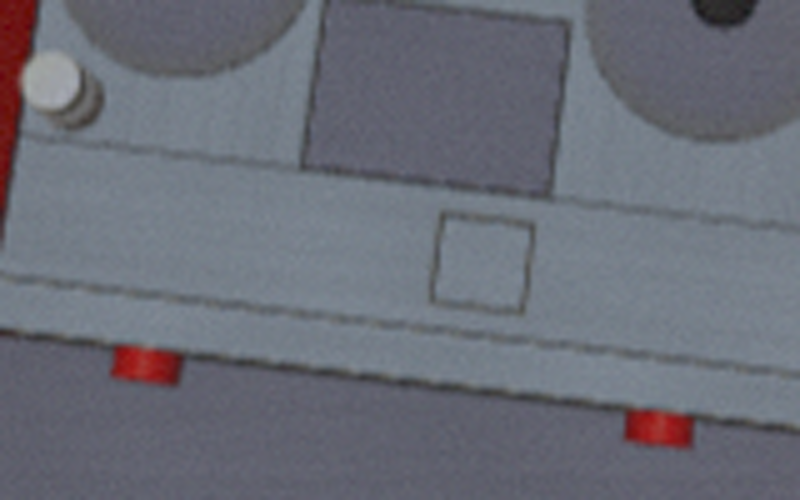

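The crop shows the square seam clearly, centred at crop (483,264), or top pixel (246.6,232.8). That gives a world position of about (0.526, 0.077, 0.12). I'll shut the fingers, rise, turn to the warmer's yaw and travel over it.

```bash
python3 -m inch '[[[0,0,0,-20,0,0,9.2],[0,0,0,-20,0,0,9.2],[0,0,0,-20,0,0,9.1],[0,20,-47,0,0,0,0],[0,20,-47,0,0,0,0],[0,20,-47,0,0,0,0],[0,20,-47,0,0,0,0],[0,20,-47,0,0,0,0]]]'; python3 -m inch '[[[0,20,-47,0,0,0,0],[0,20,-47,0,0,0,0],[0,20,-47,0,0,0,0],[0,20,-47,0,0,0,0],[0,20,-47,0,0,0,0],[0,20,-47,0,0,0,0],[0,20,-47,0,0,0,0],[0,20,-47,0,0,0,0]]]'
```

```text
time: 1.85
ee_pos: [0.3282, -0.2846, 0.2915]
tcp_rot: [180.0, -0.0, -5.6]
wrist_force: [0.2, -0.2, 0.3]
opening: 0.0
grasp_force: 0.0
time: 2.85
ee_pos: [0.5181, 0.011, 0.2933]
tcp_rot: [-177.2, 0.0, -0.3]
wrist_force: [0.7, 0.3, 0.4]
opening: -0.0
grasp_force: 0.0
```

```bash
python3 -m inch '[[[0,0,0,0,0,0,0],[0,0,0,0,0,0,0]]]'; python3 -c "
from h import *;print(bot.get_obs()['q'],bot.get_obs()['qd'])"
```

```text
time: 3.1
ee_pos: [0.5171, 0.0097, 0.2933]
tcp_rot: [-177.2, 0.1, -0.4]
wrist_force: [-0.1, 0.6, 0.2]
opening: 0.0001
grasp_force: 0.0
[ -0.44373832   2.36995629  14.29705238 101.98817807   2.75375467
 179.9421382 ] [-0.54004785 -0.79893022 -0.30541283  0.02961976  0.07787433 -0.01917461]
```

Joint 6 ran into its limit, so I'll use the perpendicular yaw of 84.4° and level the tool.

```bash
python3 -m inch '[[[0,0,0,0,-2.8,0,0],[0,0,0,0,0,0,-10.6],[0,0,0,0,0,0,-10.6],[0,0,0,0,0,0,-10.6],[0,0,0,0,0,0,-10.6],[0,0,0,0,0,0,-10.6],[0,0,0,0,0,0,-10.6],[0,0,0,0,0,0,-10.6]]]'; python3 -m inch '[[[0,0,0,0,0,0,-10.6],[0,0,0,0,0,0,0],[0,0,0,0,0,0,0]]]'
```

```text
time: 4.1
ee_pos: [0.5168, 0.0021, 0.2938]
tcp_rot: [-179.9, -0.3, 74.7]
wrist_force: [-0.7, 0.2, -0.8]
opening: -0.0001
grasp_force: 0.0
time: 4.47
ee_pos: [0.5172, 0.0025, 0.2936]
tcp_rot: [-180.0, -0.3, 84.7]
wrist_force: [0.2, 0.7, -0.3]
opening: -0.0
grasp_force: 0.0
```

```bash
python3 -m inch '[[[0,37,1,30,0,0,0],[0,38,1,30,0,0,0],[0,0,0,40,0,0,0],[0,0,0,35,0,0,0],[0,0,0,10,0,0,0],[0,0,0,0,0,0,0]]]'; python3 - <<'E'
from h import *
ims=[viewer.camera(n)['pixels'] for n in ('top','wrist')]
cv2.imwrite('pics/v2.png',cv2.cvtColor(np.hstack([cv2.resize(ims[0][150:290,130:320],(400,300)),cv2.resize(ims[1],(400,300))]),cv2.COLOR_RGB2BGR))
E
```

```text
time: 5.22
ee_pos: [0.5258, 0.078, 0.1491]
tcp_rot: [-179.9, -0.3, 84.9]
wrist_force: [0.5, 0.4, 0.2]
opening: 0.0
grasp_force: 0.0
```

View pics/v2.png

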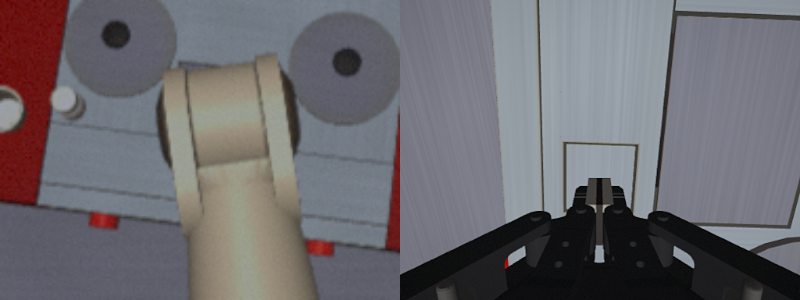

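In the wrist view the shut fingertips (600,180) sit over the seamed plate, which spans columns 565–637 with its far edge at row 143. I'll descend in small steps while reading the force.

```bash
python3 -m inch '[[[0,0,0,8,0,0,0],[0,0,0,6,0,0,0],[0,0,0,4,0,0,0],[0,0,0,0,0,0,0]]]'; for i in 1; do python3 -m inch '[[[0,0,0,3,0,0,0],[0,0,0,0,0,0,0]]]'; done
```

```text
time: 5.82
ee_pos: [0.5257, 0.0782, 0.1302]
tcp_rot: [-179.9, -0.3, 85.0]
wrist_force: [-0.0, 0.3, 0.4]
opening: 0.0002
grasp_force: 0.0
time: 6.08
ee_pos: [0.5258, 0.0783, 0.1275]
tcp_rot: [-179.9, -0.3, 85.0]
wrist_force: [0.3, 0.3, 0.3]
opening: 0.0002
grasp_force: 0.0
```

```bash
python3 -m inch '[[[0,0,0,3,0,0,0],[0,0,0,0,0,0,0]]]'; python3 -m inch '[[[0,0,0,3,0,0,0],[0,0,0,0,0,0,0]]]';python3 -m inch '[[[0,0,0,2,0,0,0],[0,0,0,0,0,0,0]]]'
```

```text
time: 6.32
ee_pos: [0.526, 0.0783, 0.1247]
tcp_rot: [-180.0, -0.3, 85.0]
wrist_force: [0.9, -0.3, 1.0]
opening: 0.0
grasp_force: 0.5
time: 6.58
ee_pos: [0.526, 0.0783, 0.1216]
tcp_rot: [-179.9, -0.3, 85.0]
wrist_force: [0.2, 0.9, 1.6]
opening: 0.0001
grasp_force: 0.6
time: 6.82
ee_pos: [0.526, 0.0783, 0.1198]
tcp_rot: [-180.0, -0.3, 85.0]
wrist_force: [-0.2, -0.1, 4.7]
opening: 0.0003
grasp_force: 2.3
```

It gives: force is 1.6 N, then 4.7 N as it moves down, so this is the spring catch. I'll press on to the bottom.

```bash
python3 -m inch '[[[0,0,0,2,0,0,0],[0,0,0,0,0,0,0]]]'; python3 -m inch '[[[0,0,0,2,0,0,0],[0,0,0,0,0,0,0]]]'; python3 -m inch '[[[0,0,0,1.5,0,0,0],[0,0,0,0,0,0,0]]]'
```

```text
time: 7.08
ee_pos: [0.5261, 0.0783, 0.118]
tcp_rot: [-180.0, -0.3, 85.0]
wrist_force: [-0.3, -0.3, 4.9]
opening: 0.0002
grasp_force: 2.8
time: 7.32
ee_pos: [0.5261, 0.0783, 0.1177]
tcp_rot: [180.0, -0.3, 85.0]
wrist_force: [-3.8, -1.4, 16.9]
opening: 0.0002
grasp_force: 8.5
time: 7.58
ee_pos: [0.5262, 0.0783, 0.1176]
tcp_rot: [179.9, -0.3, 85.0]
wrist_force: [-8.9, -1.1, 26.4]
opening: 0.0001
grasp_force: 13.3
```

The catch bottomed out after about 7 mm of travel. I'll lift straight up and move clear, to the robot's side.

```bash
python3 -m inch '[[[0,0,0,0,0,0,0],[0,0,0,-10,0,0,0],[0,0,0,-20,0,0,0],[0,0,0,-30,0,0,0],[0,0,0,-40,0,0,0],[0,0,-30,-40,0,0,0],[0,0,-40,-20,0,0,0],[0,0,-40,0,0,0,0]]]';  python3 -m inch '[[[0,0,-40,0,0,0,0],[0,0,0,0,0,0,0],[0,0,0,0,0,0,0],[0,0,0,0,0,0,0]]]'; python3 - <<'E'
from h import *
ims=[viewer.camera(n)['pixels'] for n in ('top','side')]
cv2.imwrite('pics/v3.png',cv2.cvtColor(np.hstack([cv2.resize(ims[0][90:300,90:380],(400,300)),cv2.resize(ims[1][100:310,120:400],(400,300))]),cv2.COLOR_RGB2BGR))
E
```

```text
time: 8.57
ee_pos: [0.4156, 0.0871, 0.2755]
tcp_rot: [180.0, -0.3, 85.0]
wrist_force: [0.2, 0.4, 0.9]
opening: 0.0002
grasp_force: 0.0
time: 9.07
ee_pos: [0.3771, 0.0905, 0.2739]
tcp_rot: [-179.9, -0.3, 85.0]
wrist_force: [0.6, -0.0, -0.2]
opening: -0.0
grasp_force: 0.0
```

View pics/v3.png

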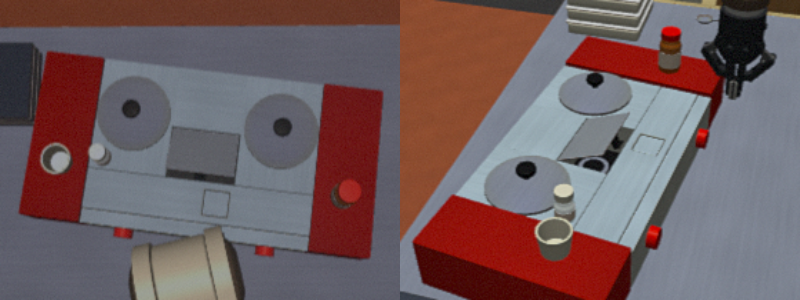

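The side view shows the hatch standing open at (600,140). The catch is released, the shaker, salt pot and cup look unmoved, and the arm is clear. I'm handing in.

```bash
python3 -c "
from workcell import bot;print(bot.job_done())"
```

```text
the job is handed in; nothing more can be done
None
```

I found the catch from its visible seam in the camera image rather than by feeling along the ledge, and it gave under the shut fingertips. I pressed it to the bottom and the hatch sprang open. I then released the catch, moved the arm clear and handed the job in at about 9 s; in the last picture the shaker, salt pot and cup looked unmoved.

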